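# Invert two rinsed cell cans onto their spring drying pegs

## Task

Hang the two rinsed cell cans up to dry: first turn the blue can mouth-down onto the peg of the stand marked with one dot, then the orange can mouth-down onto the peg of the stand marked with two dots. The pegs have spring leaves that hold a can up, so push each can down until it is fully home with its rim on the black collar, and let go. Leave the green can that is already drying, and the other things on the bench, where they are.

Things in the scene. Friction and masses are not known exactly. Their poses are not given: they have to be found in the camera images.
- can_blue: Blue round cell can, outside diameter 34, length 100, bore 29, closed bottom 4 mm thick, 50 to 100 g. Origin mid-length on its axis; its x axis runs from the closed bottom to the open mouth. Starts lying level in a white cradle, axis 50 mm above the bench, mouth pointing to the robot's left (world +y) within 0.35 rad.
- can_blue_rim (a point): Centre of the blue can's mouth, 50 mm from its origin along its x. Gripped at its middle by fingers that point 45 degrees down and towards the mouth, the can can be turned mouth-down with the fingers again 45 degrees off vertical.
- cradle_a: Fixed white cradle of the blue can: base plate 100 x 60 x 8 mm, x along the can, origin under its middle. Two V supports, 8 mm thick, at x = -37 and +37 mm hold the can; they reach up to the can's axis and 27 mm either side of it. The can's middle lies within 6 mm of the cradle's; its middle 50 mm is free to grasp from both sides.
- can_orange: Orange round cell can, outside diameter 34, length 100, bore 29, closed bottom 4 mm thick, 50 to 100 g. Origin mid-length on its axis; its x axis runs from the closed bottom to the open mouth. Starts lying level in a white cradle, axis 50 mm above the bench, mouth pointing to the robot's left (world +y) within 0.35 rad.
- can_orange_rim (a point): Centre of the orange can's mouth, 50 mm from its origin along its x. Gripped at its middle by fingers that point 45 degrees down and towards the mouth, the can can be turned mouth-down with the fingers again 45 degrees off vertical.
- cradle_b: Fixed white cradle of the orange can: base plate 100 x 60 x 8 mm, x along the can, origin under its middle. Two V supports, 8 mm thick, at x = -37 and +37 mm hold the can; they reach up to the can's axis and 27 mm either side of it. The can's middle lies within 6 mm of the cradle's; its middle 50 mm is free to grasp from both sides.
- peg_one: Fixed drying stand, one yellow dot near the front and again near the back edge of its top: grey block 80 x 80 x 15 mm, black collar 44 across and 10 mm high, white peg 25 mm thick and 75 mm long above the collar, its last 20 mm tapering to 10 mm. Origin under the block's middle, z up along the peg. Three stands in a row along y, order changing, 100 mm or more apart.
- peg_one_seat (a point): Centre of the top of the one-dot stand's collar, 25 mm above the bench, where the rim must rest. Two bowed spring leaves on the peg's +y and -y sides stand out to 32 mm overall, widest 26 to 30 mm above the collar: over the last 40 mm or so the can must be pushed down, with some 5 to 17 N, until the rim meets the rigid collar; the leaves then hold it.
- peg_two: Fixed drying stand, two yellow dots near the front and again near the back edge of its top: grey block 80 x 80 x 15 mm, black collar 44 across and 10 mm high, white peg 25 mm thick and 75 mm long above the collar, its last 20 mm tapering to 10 mm. Origin under the block's middle, z up along the peg. Three stands in a row along y, order changing, 100 mm or more apart.
- peg_two_seat (a point): Centre of the top of the two-dot stand's collar, 25 mm above the bench, where the rim must rest. Two bowed spring leaves on the peg's +y and -y sides stand out to 32 mm overall, widest 26 to 30 mm above the collar: over the last 40 mm or so the can must be pushed down, with some 5 to 17 N, until the rim meets the rigid collar; the leaves then hold it.
- can_green: Green can of the same make, already mouth-down on the stand with three dots, top 125 mm above the bench. Origin mid-length. To be left alone.
- tape_roll: Yellow tape roll lying flat, 84 mm across, 24 mm high, near the robot; origin under its centre. Leave alone.
- screwdriver: Screwdriver lying at the back of the bench; leave alone.
- spray_can: Aluminium spray can with red cap, 52 mm across, 120 mm high, at the back; origin under its centre. Leave alone.
- loose_cell: Blue box-shaped cell 48 x 130 x 60 mm at the back right; origin under its centre. Leave alone.
Things that resemble listed ones, but are neither listed nor needed, are in the scene too. Several things have the shape of the can_orange; the one meant has the colours described above. Leave any brown or turquoise look-alike of the peg_one alone.

How it is judged:
On the way, in this order (a step that is already met when the one before it is completed fails the run):
1. the blue can is mouth-down and fully home on the one-dot peg (z of can_blue_rim in the frame of peg_one_seat below 0.004 m and horizontal distance between can_blue_rim and peg_one_seat below 0.006 m and angle between can_blue's own x axis and vertical above 3.04 rad), for 0.2 s.
2. the orange can is mouth-down and fully home on the two-dot peg (z of can_orange_rim in the frame of peg_two_seat below 0.004 m and horizontal distance between can_orange_rim and peg_two_seat below 0.006 m and angle between can_orange's own x axis and vertical above 3.04 rad), for 0.2 s.
At the end, for the whole second after the job is handed in: Blue can on the one-dot peg and orange can on the two-dot peg, both mouth-down within 0.1 rad of upright-inverted, rims within 4 mm of the collar's top and 6 mm of its centre, released and at rest (all of step 1 and all of step 2 and linear speed of each of can_blue, can_orange below 0.02 m/s); the robot touches nothing.
It fails at once if the green can was moved by more than 10 mm (distance of can_green from where it was at the start of the episode above 0.01 m).
It fails at once if the tape roll was moved by more than 20 mm (distance of tape_roll from where it was at the start of the episode above 0.02 m).
It fails at once if the screwdriver was moved by more than 20 mm (distance of screwdriver from where it was at the start of the episode above 0.02 m).
It fails at once if the spray can was moved by more than 20 mm (distance of spray_can from where it was at the start of the episode above 0.02 m).
It fails at once if the loose cell was moved by more than 20 mm (distance of loose_cell from where it was at the start of the episode above 0.02 m).
It also fails if it takes over 72 s, if anything falls off the work surface, if the arm or the gripper's body presses on something with over 40 N, if the wrist force passes 120 N, or if a joint passes its speed limit or range.

## Robot

A 7-joint arm with a two-finger parallel gripper is mounted at the origin on the work surface. World frame = base frame: x ahead of the robot, y to its left, z up, the work surface at z = 0. Lengths are in m, angles in rad, forces in N, time in s.
With the tool pointing down it reaches from about 0.4 to 0.85 m from the base axis. Payload 10.4 kg.
Tool frame: the origin (TCP) lies at the centre of the arm's flange, where the gripper is bolted on; the fingertips stand 173 mm ahead of it and the grasp point (between the pads) lies 155 mm ahead of it; z points along the fingers, y is the line along which they close (so a half turn about z gives the same grasp; the last joint's range is limited). The gripper opens to 85 mm and grips with 20 to 120 N. Pads are 22 mm wide; open, the fingers measure 114 mm over their backs; the gripper's body (76 mm by 85 mm) begins 54 mm behind the grasp point. The pads swing forward as they close: fully open they stand 13 mm farther back than shut.
Start: joints at [-0.023, 0.332, -0.065, 1.46, 0.022, 1.35, -0.088], TCP at [0.625, 0, 0.405] pointing down, gripper open.
Joint ranges: [-2.6, 2.6], [-0.5, 2.12], [-1.47, 1.34], [0.16, 2.42], [-1.27, 4.41], [0.06, 2.06], [-2.6, 2.6]. Speed limits (rad/s): [2.22, 2.22, 2.79, 2.79, 3.14, 3.14, 3.14].

## Interface

Orientations are given as a rotation vector (axis times angle).
In Python, from workcell import ctrl gives the robot as it stands.
- The arm moves only by the tool move_arm, never from a script. Its arguments are lists of equal length, an entry for each row: "offset": the shift along the world's x, y, z scaled (see below), a list of three; "rotation": the turn, a rotation vector about the world's x, y, z scaled (see below), a list of three; "jaw": the closure, from -1 (fully open) to 1 (shut). In form: {"offset": [[dx, dy, dz], ...], "rotation": [[ax, ay, az], ...], "jaw": [jaw, ...]}. A call has 1 to 8 rows; each row shifts and turns the commanded pose from where the row before left it; what a row does not reach is not made up. The controller multiplies each number of a shift by 0.04 m and each number of a turn by pi/2 rad. A row lasts 1/12 s, in which the tool goes at most 41.7 mm and 7.16 degrees, less where a joint would pass 70% of its speed; a pose out of reach is approached as far as the arm can. A call with a number of a shift or a turn outside -1 to 1 is refused whole. A call with a gripper value outside its range is refused whole. The fingers move at their own pace and stop on an object; the grip force is fixed at half the most. Time passes only in rows, so rows that do not move let the fingers close. It gives the time, the measured TCP pose, the force, the opening and the grip force at its end, in the units of the state.
- ctrl.read_state(): the state, without advancing time (a new reading comes with each control period).
- ctrl.grab_frame(name): name is "scene" or "side" or "wrist"; returns (picture, depth): 400x640x3 uint8, red, green, blue; 400x640 float32, m along the optical axis (not along the pixel's ray), 0 where there is no reading.
- ctrl.calibration(name): a dict with "fov_y" (degrees; the focal length in pixels is half the picture's height over the tangent of half this angle, whatever the lens; pixels are square), "cx", "cy" (the principal point, pixels), "extrinsics" (4x4, takes a point from world to camera coordinates). Camera axes: x right, y up, looking along -z (the intrinsics and any distortion apply to the point x, -y, -z); pixel columns grow to the right and rows downward; lengths in m; the calibration is good to about 2 mm. The wrist camera is an equidistant fisheye: a pixel r from the principal point sees the ray r / f radians off the axis. A picture is of the moment at which its call begins: read the wrist's pose just before it. calibration takes no time and is no camera call; for the wrist camera it gives the pose at the moment of the call.
- ctrl.job_done(): hands the job in; it is judged then, once.
The state is a dict: "t": time; "joint_positions": joint angles; "qd": joint speeds; "joint_efforts": joint torques, N m; "tool_pos": TCP position; "ee_rot": TCP orientation; "contact_force": force on the tool from outside, world axes, zero at the start; "wrist_torque": the same for the moment, N m; "gripper_width": finger opening in m; "grip_force": force on a finger pad.
Only numpy, scipy, OpenCV 4.12 (cv2) and the standard library are available. Lean on these libraries where they do the work, as an engineer would, in place of code of your own. Each camera call takes 0.05 s, during which the arm holds its last target. There are 200 camera calls.

## Working session

There is one attempt and no reset: what is moved stays moved. The work goes in short steps, Python scripts to look and compute and a tool call to move; the robot and the scene stay as the last step left them, time stands still between calls to the robot, and variables do not carry over. Pictures are saved under pics/ and viewed, at most 10 in all, crops included, and the job is handed in when it is done.

Besides the shell and the picture viewer there is one more tool, called as a command line: name --argument value ..., lists and objects as JSON in quotes. move_arm: Moves the arm, as the interface text tells. Its arguments: {"type":"object","properties":{"offset":{"type":"array","items":{"type":"array","items":{"type":"number","minimum":-1,"maximum":1}}},"rotation":{"type":"array","items":{"type":"array","items":{"type":"number","minimum":-1,"maximum":1}}},"jaw":{"type":"array","items":{"type":"number"}}},"required":["offset","rotation","jaw"]}

```bash
mkdir -p pics; cat > h.py <<'E'
import numpy as np,cv2
from workcell import ctrl
def cloud(n):
    c=ctrl.calibration(n);im,d=ctrl.grab_frame(n);f=200/np.tan(np.radians(c['fov_y'])/2)
    v,u=np.mgrid[:400,:640];x=(u-c['cx'])/f;y=(v-c['cy'])/f
    P=np.stack([x*d,-y*d,-d,np.ones_like(d)],-1)@np.linalg.inv(c['extrinsics']).T
    return im,d,P[...,:3]
E
python3 - <<'E'
from h import *
for n in ['scene','side']:
    im,d,P=cloud(n);np.savez(n+'.npz',im=im,d=d,P=P);cv2.imwrite(f'pics/{n}0.png',im[...,::-1])
    c=ctrl.calibration(n);print(n,c['fov_y'],c['cx'],c['cy'],np.linalg.inv(c['extrinsics']).round(3).tolist(),[k for k in c])
print(ctrl.read_state())
E
```

```text
scene 55.587649664202345 315.9943578648713 188.344346006277 [[-0.385, -0.664, 0.641, 1.098], [0.923, -0.274, 0.27, 0.183], [-0.004, 0.696, 0.718, 0.654], [0.0, 0.0, 0.0, 1.0]] ['fov_y', 'cx', 'cy', 'extrinsics']
side 56.915448522269664 319.1685020214944 199.22693296102094 [[0.995, 0.054, -0.085, 0.484], [-0.1, 0.643, -0.759, -0.791], [0.014, 0.764, 0.646, 0.679], [0.0, 0.0, 0.0, 1.0]] ['fov_y', 'cx', 'cy', 'extrinsics']
{'t': 0.1, 'joint_positions': array([-0.02259269,  0.33281145, -0.06470582,  1.46084444,  0.02156694,
        1.34988442, -0.08848982]), 'qd': array([ 4.67118200e-05, -2.66023886e-04,  1.42302267e-03, -1.45049268e-03,
        2.81737922e-04, -4.40621959e-04,  6.61829868e-04]), 'joint_efforts': array([ 9.25707973e-04, -6.26745987e+01,  4.87730233e-02, -3.92438293e+01,
        1.62844139e-02,  6.89412060e-03, -5.92459219e-05]), 'tool_pos': array([6.24890963e-01, 1.13602076e-05, 4.03999776e-01]), 'ee_rot': array([-2.22080271e+00, -2.22084725e+00,  1.41616506e-03]), 'contact_force': array([-0.70759938, -0.584146  ,  0.03063983]), 'wrist_torque': array([ 0.00598888, -0.01969333,  0.02517785]), 'grip_force': 0.0, 'gripper_width': 0.08568552650221478}
```

View pics/scene0.png

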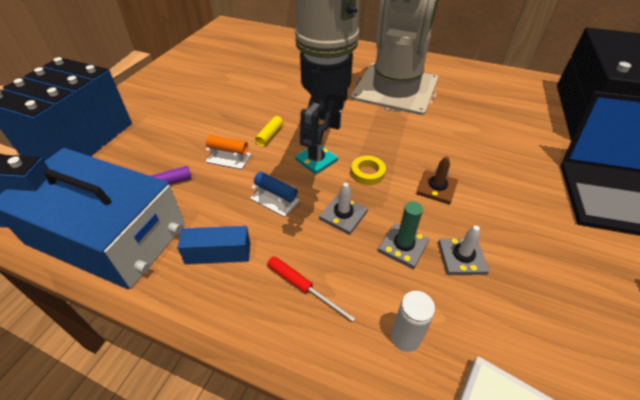

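View pics/side0.png

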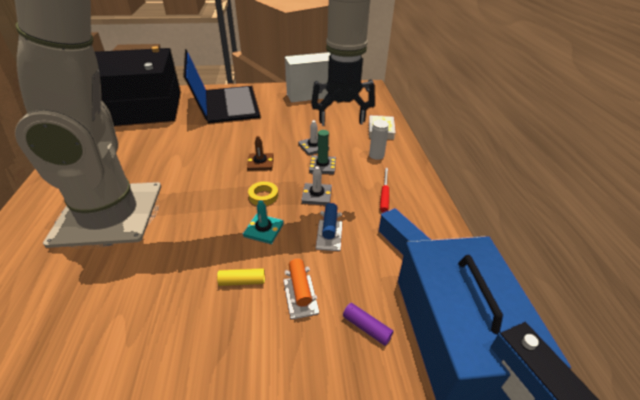

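```bash
cat > fit.py <<'E'
from h import *
from scipy.optimize import least_squares
def can(P,m,c0):
    p=P[m];p=p[(p[:,2]>.04)&(p[:,2]<.08)]
    def r(q):
        u=np.array([-np.sin(q[2]),np.cos(q[2]),0]);w=p-[q[0],q[1],.05+q[3]]
        return np.linalg.norm(w-np.outer(w@u,u),axis=1)-.017
    q=least_squares(r,[*c0,0,0],loss='soft_l1',f_scale=.002).x
    u=np.array([-np.sin(q[2]),np.cos(q[2]),0]);t=(p-[q[0],q[1],.05+q[3]])@u
    lo,hi=np.percentile(t,[1,99]);mid=np.array(q[:2])+u[:2]*(lo+hi)/2
    return mid,q[2],q[3],hi-lo,len(p)
if __name__=='__main__':
    for n in ['scene','side']:
        D=np.load(n+'.npz');im,P=D['im'],D['P'];hsv=cv2.cvtColor(im,cv2.COLOR_RGB2HSV);H,S,V=[hsv[...,i] for i in range(3)]
        z=P[...,2];print(n,'bench z',np.median(z[abs(z)<.01]))
        base=(P[...,0]>.3)&(P[...,0]<.9)&(abs(P[...,1])<.5)&(z<.08)&(z>.03)
        for nm,m in [('blue',(H>95)&(H<125)&(S>100)),('orange',(H>3)&(H<14)&(S>200))]:
            m=m&base;k,l,s,c=cv2.connectedComponentsWithStats(m.astype('uint8'))
            for i in range(1,k):
                if s[i,4]>150:
                    mm=l==i;print(nm,c[i],P[mm].mean(0).round(3),[np.round(x,4) for x in can(P,mm,P[mm].mean(0)[:2])])
        # pegs
        m=(z>.03)&(z<.13)&(P[...,0]>.4)&(P[...,0]<.9)&(abs(P[...,1])<.45)
        k,l,s,c=cv2.connectedComponentsWithStats(m.astype('uint8'))
        for i in range(1,k):
            if 80<s[i,4]<3000:
                p=P[l==i];
                q=p[p[:,2]<.075]
                if len(q)<20: continue
                f=least_squares(lambda a:np.hypot(q[:,0]-a[0],q[:,1]-a[1])-.0125,q.mean(0)[:2],loss='soft_l1',f_scale=.002).x
                print('blob',c[i].round(),s[i,4],p.mean(0).round(3),p[:,2].max().round(3),'rgb',np.median(im[l==i],0),'axis',f.round(4))
E
python3 fit.py
python3 - <<'E'
import cv2
a=cv2.imread('pics/scene0.png')[170:280,310:500];b=cv2.imread('pics/side0.png')[110:220,240:430]
cv2.imwrite('pics/c1.png',cv2.vconcat([cv2.resize(x,None,fx=2.7,fy=2.7,interpolation=2) for x in (a,b)]))
E
```

```text
scene bench z -0.000991032647846779
blue [275.28469751 186.45017794] [ 0.595 -0.126  0.058] [array([ 0.5882, -0.13  ]), np.float64(-0.1894), np.float64(-0.002), np.float64(0.0951), np.int64(528)]
blue [213.18490153 240.94803063] [ 0.77  -0.172  0.054] [array([ 0.7683, -0.1742]), np.float64(0.4454), np.float64(-0.0043), np.float64(0.1255), np.int64(1625)]
orange [227.42481203 146.19548872] [ 0.511 -0.302  0.053] [array([ 0.5018, -0.3101]), np.float64(0.104), np.float64(-0.002), np.float64(0.0974), np.int64(243)]
blob [226. 145.] 589 [ 0.51  -0.306  0.055] 0.067 rgb [218. 105.  11.] axis [ 0.5085 -0.3052]
blob [442. 170.] 300 [0.413 0.202 0.066] 0.1 rgb [68. 38. 19.] axis [0.4049 0.2023]
blob [274. 187.] 728 [ 0.596 -0.128  0.056] 0.068 rgb [27. 54. 86.] axis [ 0.5947 -0.1268]
blob [344. 197.] 292 [0.577 0.027 0.068] 0.1 rgb [131. 121. 112.] axis [0.5696 0.0249]
blob [409. 222.] 755 [0.612 0.169 0.09 ] 0.127 rgb [38. 65. 47.] axis [0.6071 0.1689]
blob [469. 240.] 369 [0.592 0.284 0.068] 0.103 rgb [132. 120. 111.] axis [0.5834 0.2851]
blob [413. 318.] 1657 [0.8   0.217 0.096] 0.122 rgb 
[... 745 characters left out ...]
.204 0.083] 0.122 rgb [104.  99.  91.] axis [0.7824 0.204 ]
blob [320. 141.] 482 [0.594 0.193 0.078] 0.126 rgb [51.5 61.  45.5] axis [0.5977 0.1691]
blob [260. 147.] 111 [0.408 0.193 0.066] 0.1 rgb [65. 41. 25.] axis [0.4031 0.2017]
blob [317. 179.] 186 [0.567 0.016 0.066] 0.102 rgb [108.5 101.   93. ] axis [0.5686 0.0244]
blob [262. 213.] 226 [ 0.42  -0.112  0.066] 0.099 rgb [20.5 76.  70. ] axis [ 0.4187 -0.1032]
blob [330. 222.] 542 [ 0.584 -0.146  0.056] 0.068 rgb [29. 53. 84.] axis [ 0.5829 -0.1504]
blob [300. 283.] 848 [ 0.5   -0.322  0.057] 0.067 rgb [221. 115.  42.] axis [ 0.5009 -0.3254]
blob [369. 320.] 374 [ 0.63  -0.403  0.032] 0.035 rgb [140.   67.  163.5] axis [ 0.6302 -0.4031]
```

View pics/c1.png

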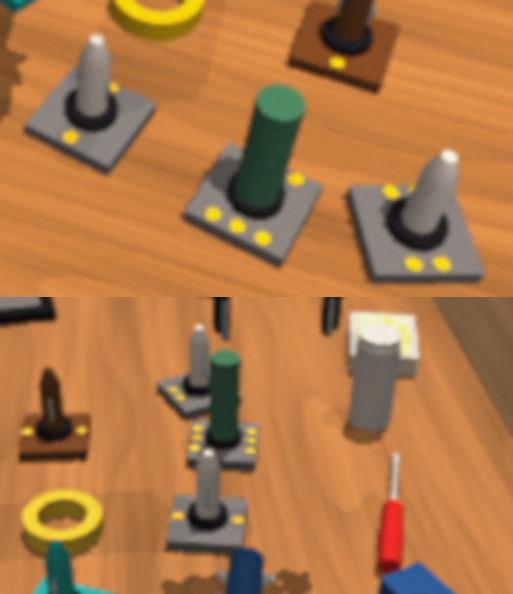

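```bash
cat > plan.py <<'E'
import sys,numpy as np
from scipy.spatial.transform import Rotation as R
from workcell import ctrl
R0=R.from_rotvec([-np.pi/np.sqrt(2),-np.pi/np.sqrt(2),0])
G=.155
def ori(yaw,tilt):  # fingers tilted from down towards local +y by tilt, then yawed
    return R.from_euler('z',yaw)*R.from_euler('x',tilt)*R0
def tcp(g,Rt): return np.array(g)-G*Rt.apply([0,0,1])
def plan(g,Rt,dmax=.035,n=None,frm=None):
    s=ctrl.read_state();p,Rc=(s['tool_pos'],R.from_rotvec(s['ee_rot'])) if frm is None else frm
    t=tcp(g,Rt);dp=t-p;w=(Rt*Rc.inv()).as_rotvec()
    n=n or int(np.ceil(max(abs(dp).max()/dmax,np.linalg.norm(w)/.115,1)))
    print('rows',n,'off',(dp/.04/n).round(3).tolist(),'rot',(w/(np.pi/2)/n).round(4).tolist(),'tcp',t.round(4))
    return t,Rt
def show():
    s=ctrl.read_state();Rc=R.from_rotvec(s['ee_rot']);z=Rc.apply([0,0,1])
    print('t',round(s['t'],2),'g',(s['tool_pos']+G*z).round(4),'z',z.round(3),'y',Rc.apply([0,1,0]).round(3),'F',s['contact_force'].round(1),'w',round(s['gripper_width'],4),'q',s['joint_positions'].round(2))
E
python3 - <<'E'
from plan import *
q=-.186;u=np.array([-np.sin(q),np.cos(q),0]);Rt=ori(q,np.pi/4);g=np.array([.587,-.133,.050])
a=plan(g+[0,0,.12],Rt); plan(g,Rt,frm=a)
E
```

```text
rows 8 off [-0.182, -0.752, -0.389] rot [0.0623, -0.0059, -0.0141] tcp [ 0.5667 -0.2407  0.2796]
rows 4 off [0.0, 0.0, -0.75] rot [0.0, 0.0, 0.0] tcp [ 0.5667 -0.2407  0.1596]
```

move_arm --offset '[[-0.182,-0.752,-0.389],[-0.182,-0.752,-0.389],[-0.182,-0.752,-0.389],[-0.182,-0.752,-0.389],[-0.182,-0.752,-0.389],[-0.182,-0.752,-0.389],[-0.182,-0.752,-0.389],[-0.182,-0.752,-0.389]]' --rotation '[[0.0623,-0.0059,-0.0141],[0.0623,-0.0059,-0.0141],[0.0623,-0.0059,-0.0141],[0.0623,-0.0059,-0.0141],[0.0623,-0.0059,-0.0141],[0.0623,-0.0059,-0.0141],[0.0623,-0.0059,-0.0141],[0.0623,-0.0059,-0.0141]]' --jaw '[-1,-1,-1,-1,-1,-1,-1,-1]'

```text
t: 0.77
tool_pos: [0.5661, -0.2422, 0.2796]
ee_rot: [-1.942, -1.606, -0.811]
contact_force: [0.5, -0.9, 0.1]
gripper_width: 0.0854
grip_force: 0.0
```

```bash
python3 - <<'E'
from plan import *
import cv2
show()
q=-.186;Rt=ori(q,np.pi/4);g=np.array([.587,-.133,.050]);plan(g,Rt)
im,d=ctrl.grab_frame('wrist');cv2.imwrite('pics/w1.png',im[...,::-1]);c=ctrl.calibration('wrist');print(c['fov_y'],c['cx'],c['cy'])
print(np.median(d[d>0]))
E
```

```text
t 0.77 g [ 0.587  -0.1341  0.1705] z [ 0.135  0.698 -0.704] y [ 0.982 -0.188  0.002] F [ 0.5 -0.9  0.1] w 0.0854 q [ 0.56  0.53 -0.06  1.56 -0.72  1.4   0.58]
rows 4 off [0.004, 0.009, -0.75] rot [-0.0007, 0.0004, 0.0005] tcp [ 0.5667 -0.2407  0.1596]
65.70646984690485 319.3345254828483 199.49529695455027
0.3524474
```

View pics/w1.png

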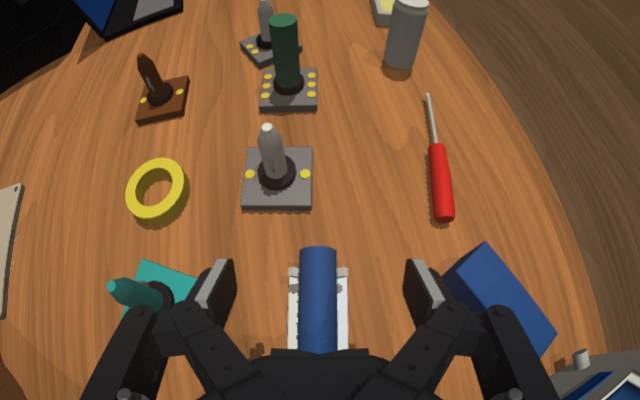

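move_arm --offset '[[0.004,0.009,-0.75],[0.004,0.009,-0.75],[0.004,0.009,-0.75],[0.004,0.009,-0.75],[0,0,0],[0,0,0],[0,0,0],[0,0,0]]' --rotation '[[0,0,0],[0,0,0],[0,0,0],[0,0,0],[0,0,0],[0,0,0],[0,0,0],[0,0,0]]' --jaw '[-1,-1,-1,-1,1,1,1,1]'

```text
t: 1.48
tool_pos: [0.5682, -0.2395, 0.1626]
ee_rot: [-1.944, -1.613, -0.808]
contact_force: [0.5, -0.0, -0.2]
gripper_width: 0.039
grip_force: 0.0
```

move_arm --offset '[[0,0,0],[0,0,0],[0,0,0],[0,0,0],[0,0,0.4],[0,0,0.7],[0,0,0.7],[0,0,0.7]]' --rotation '[[0,0,0],[0,0,0],[0,0,0],[0,0,0],[0,0,0],[0,0,0],[0,0,0],[0,0,0]]' --jaw '[1,1,1,1,1,1,1,1]'

```text
t: 2.15
tool_pos: [0.5676, -0.2392, 0.2635]
ee_rot: [-1.944, -1.612, -0.807]
contact_force: [0.3, -0.3, -0.5]
gripper_width: 0.0313
grip_force: 60.0
```

```bash
python3 - <<'E'
from plan import *
show()
# final above one-dot peg; try final yaws
for fy in (0,-.4,-.8):
    g=[.569,.0247,.24]; plan(g,ori(fy,-np.pi/4))
E
```

```text
t 2.15 g [ 0.5883 -0.1317  0.1538] z [ 0.134  0.694 -0.708] y [ 0.983 -0.186  0.003] F [ 0.3 -0.3 -0.5] w 0.0313 q [ 0.56  0.55 -0.06  1.58 -0.72  1.37  0.59]
rows 14 off [0.003, 0.667, 0.154] rot [-0.0711, 0.0068, 0.0066] tcp [0.569  0.1343 0.3496]
rows 14 off [0.079, 0.652, 0.154] rot [-0.0684, 0.0208, -0.0077] tcp [0.6117 0.1256 0.3496]
rows 15 off [0.133, 0.567, 0.143] rot [-0.0594, 0.0321, -0.0205] tcp [0.6476 0.1011 0.3496]
```

```bash
python3 - <<'E'
from plan import *
plan([.569,.0247,.20],ori(.5,-np.pi/4),n=16)
E
```

```text
rows 16 off [-0.08, 0.563, 0.072] rot [-0.0627, -0.0098, 0.0213] tcp [0.5165 0.1209 0.3096]
```

move_arm --offset '[[-0.08,0.563,0.26],[-0.08,0.563,0.26],[-0.08,0.563,0.26],[-0.08,0.563,0.26],[-0.08,0.563,0.26],[-0.08,0.563,0.26],[-0.08,0.563,0.26],[-0.08,0.563,0.26]]' --rotation '[[-0.0627,-0.0098,0.0213],[-0.0627,-0.0098,0.0213],[-0.0627,-0.0098,0.0213],[-0.0627,-0.0098,0.0213],[-0.0627,-0.0098,0.0213],[-0.0627,-0.0098,0.0213],[-0.0627,-0.0098,0.0213],[-0.0627,-0.0098,0.0213]]' --jaw '[1,1,1,1,1,1,1,1]'

```text
t: 2.82
tool_pos: [0.5415, -0.0578, 0.3466]
ee_rot: [1.973, 2.309, 0.167]
contact_force: [0.0, 0.1, -0.8]
gripper_width: 0.0316
grip_force: 59.9
```

move_arm --offset '[[-0.08,0.563,0.07],[-0.08,0.563,0.07],[-0.08,0.563,0.07],[-0.08,0.563,0.07],[-0.08,0.563,0.07],[-0.08,0.563,0.07],[-0.08,0.563,0.07],[-0.08,0.563,0.07]]' --rotation '[[-0.0627,-0.0098,0.0213],[-0.0627,-0.0098,0.0213],[-0.0627,-0.0098,0.0213],[-0.0627,-0.0098,0.0213],[-0.0627,-0.0098,0.0213],[-0.0627,-0.0098,0.0213],[-0.0627,-0.0098,0.0213],[-0.0627,-0.0098,0.0213]]' --jaw '[1,1,1,1,1,1,1,1]'

```text
t: 3.48
tool_pos: [0.5157, 0.1226, 0.3686]
ee_rot: [1.234, 2.072, -0.508]
contact_force: [0.3, -0.5, -1.6]
gripper_width: 0.0318
grip_force: 59.9
```

```bash
cat > look.py <<'E'
from h import *; from plan import *
from scipy.optimize import least_squares
import sys
show()
ims=[];col=sys.argv[1];pg=np.array(eval(sys.argv[3]))
for n in ['scene','side']:
    im,d,P=cloud(n);ims.append(im)
    hsv=cv2.cvtColor(im,cv2.COLOR_RGB2HSV);H,S=hsv[...,0],hsv[...,1];z=P[...,2]
    m=((H>95)&(H<125)&(S>100)) if col=='blue' else ((H>3)&(H<14)&(S>200))
    s=ctrl.read_state();g=s['tool_pos']+G*R.from_rotvec(s['ee_rot']).apply([0,0,1])
    m&=(np.linalg.norm(P-g,axis=-1)<.08)
    p=P[m]
    if len(p)>50:
        def r(q):
            a=np.array([q[2],q[3],1]);a/=np.linalg.norm(a);w=p-[q[0],q[1],g[2]];return np.linalg.norm(w-np.outer(w@a,a),axis=1)-.017
        q=least_squares(r,[g[0],g[1],0,0],loss='soft_l1',f_scale=.002).x
        print(n,len(p),'can at g z:',q[:2].round(4),'slope',q[2:].round(3),'rim xy',(q[:2]-.05*q[2:]).round(4),'z range',np.percentile(p[:,2],[1,99]).round(4))
    p=P[(np.hypot(P[...,0]-pg[0],P[...,1]-pg[1])<.03)&(z>.04)&(z<.078)]
    if len(p)>30: print('  peg',least_squares(lambda a:np.hypot(p[:,0]-a[0],p[:,1]-a[1])-.0125,pg,loss='soft_l1',f_scale=.002).x.round(4),len(p))
cv2.imwrite(f'pics/{sys.argv[2]}.png',np.vstack(ims)[::1,:,::-1][:, 100:560][:, :] if 0 else np.hstack([i[60:300,150:530] for i in ims])[...,::-1])
E
python3 look.py blue l1 '[.569,.0247]'
```

```text
t 3.48 g [0.5689 0.0262 0.2595] z [ 0.343 -0.622 -0.704] y [0.878 0.478 0.005] F [ 0.3 -0.5 -1.6] w 0.0318 q [-0.31  0.17 -0.26  1.86  0.87  1.32 -0.39]
scene 690 can at g z: [0.5716 0.0225] slope [-0.014  0.004] rim xy [0.5723 0.0223] z range [0.2139 0.3091]
  peg [0.5696 0.0249] 147
side 482 can at g z: [0.5702 0.0284] slope [-0.013  0.018] rim xy [0.5709 0.0276] z range [0.2124 0.3088]
  peg [0.568  0.0246] 98
```

View pics/l1.png

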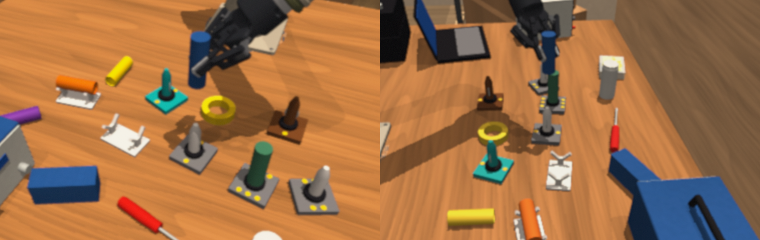

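move_arm --offset '[[-0.015,0,-0.3],[0,0,-0.35],[0,0,-0.35],[0,0,-0.4],[0,0,-0.4],[0,0,-0.4],[0,0,-0.3],[0,0,-0.2]]' --rotation '[[0,0.0086,0],[0,0,0],[0,0,0],[0,0,0],[0,0,0],[0,0,0],[0,0,0],[0,0,0]]' --jaw '[1,1,1,1,1,1,1,1]'

```text
t: 4.25
tool_pos: [0.5152, 0.1198, 0.2556]
ee_rot: [1.238, 2.09, -0.524]
contact_force: [-0.1, -0.1, -0.5]
gripper_width: 0.0315
grip_force: 60.0
```

```bash
python3 look.py blue l2 '[.569,.0247]'
```

```text
t 4.25 g [0.5656 0.0235 0.1451] z [ 0.325 -0.622 -0.713] y [ 0.88   0.476 -0.014] F [-0.1 -0.1 -0.5] w 0.0315 q [-0.32  0.31 -0.25  1.95  0.94  1.19 -0.57]
scene 492 can at g z: [0.5683 0.0196] slope [0.003 0.003] rim xy [0.5681 0.0195] z range [0.0997 0.1947]
  peg [0.5696 0.0249] 145
side 421 can at g z: [0.5671 0.0204] slope [0.011 0.017] rim xy [0.5665 0.0196] z range [0.0982 0.1938]
  peg [0.5681 0.0246] 96
```

move_arm --offset '[[0.04,0.06,0],[0,0.06,0],[0,0,-0.1],[0,0,-0.2],[0,0,-0.2],[0,0,-0.2],[0,0,-0.1],[0,0,0]]' --rotation '[[0,0,0],[0,0,0],[0,0,0],[0,0,0],[0,0,0],[0,0,0],[0,0,0],[0,0,0]]' --jaw '[1,1,1,1,1,1,1,1]'

```text
t: 5.02
tool_pos: [0.5168, 0.1256, 0.2244]
ee_rot: [1.236, 2.091, -0.523]
contact_force: [-0.1, -0.2, -1.0]
gripper_width: 0.0316
grip_force: 59.8
```

```bash
python3 look.py blue l3 '[.569,.0247]'
```

```text
t 5.02 g [0.5674 0.0293 0.114 ] z [ 0.326 -0.621 -0.712] y [ 0.879  0.477 -0.014] F [-0.1 -0.2 -1. ] w 0.0316 q [-0.34  0.37 -0.25  1.96  0.97  1.16 -0.63]
scene 457 can at g z: [0.5701 0.0256] slope [0.004 0.002] rim xy [0.5699 0.0255] z range [0.0683 0.1639]
  peg [0.5731 0.0266] 138
side 378 can at g z: [0.5696 0.0261] slope [0.007 0.013] rim xy [0.5692 0.0255] z range [0.0696 0.1641]
  peg [0.5688 0.0221] 99
```

move_arm --offset '[[-0.01,-0.02,-0.1],[0,0,-0.15],[0,0,-0.15],[0,0,-0.15],[0,0,-0.15],[0,0,-0.15],[0,0,-0.1],[0,0,0]]' --rotation '[[0,0,0],[0,0,0],[0,0,0],[0,0,0],[0,0,0],[0,0,0],[0,0,0],[0,0,0]]' --jaw '[1,1,1,1,1,1,1,1]'

```text
t: 5.78
tool_pos: [0.5169, 0.125, 0.1874]
ee_rot: [1.236, 2.09, -0.52]
contact_force: [3.6, -1.6, -5.0]
gripper_width: 0.0319
grip_force: 59.8
```

```bash
python3 look.py blue l4 '[.569,.0247]'
```

```text
t 5.78 g [0.5678 0.0289 0.077 ] z [ 0.328 -0.62  -0.712] y [ 0.879  0.478 -0.011] F [ 3.6 -1.6 -5. ] w 0.0319 q [-0.35  0.43 -0.23  1.97  1.01  1.12 -0.71]
scene 471 can at g z: [0.5707 0.025 ] slope [ 0.007 -0.003] rim xy [0.5703 0.0252] z range [0.0239 0.1271]
  peg [0.5958 0.019 ] 120
side 371 can at g z: [0.5696 0.0256] slope [0.01  0.017] rim xy [0.5691 0.0247] z range [0.0244 0.1268]
  peg [0.5692 0.0193] 157
```

move_arm --offset '[[0,0,-0.05],[0,0,-0.05],[0,0,0],[0,0,0]]' --rotation '[[0,0,0],[0,0,0],[0,0,0],[0,0,0]]' --jaw '[1,1,1,1]'

```text
t: 6.22
tool_pos: [0.517, 0.1251, 0.1855]
ee_rot: [1.237, 2.086, -0.521]
contact_force: [-8.0, 0.6, 15.0]
gripper_width: 0.0316
grip_force: 62.2
```

```bash
python3 look.py blue l5 '[.569,.0247]'
```

```text
t 6.22 g [0.568  0.0287 0.0754] z [ 0.329 -0.622 -0.71 ] y [ 0.879  0.476 -0.01 ] F [-8.   0.6 15. ] w 0.0316 q [-0.35  0.43 -0.23  1.97  1.02  1.12 -0.71]
scene 469 can at g z: [0.5708 0.0249] slope [0.003 0.003] rim xy [0.5706 0.0247] z range [0.0233 0.1253]
  peg [0.5959 0.0173] 120
side 379 can at g z: [0.5699 0.0253] slope [0.007 0.014] rim xy [0.5696 0.0246] z range [0.0234 0.1254]
  peg [0.5691 0.0191] 158
```

move_arm --offset '[[0,0,-0.05],[0,0,0],[0,0,0]]' --rotation '[[0,0,0],[0,0,0],[0,0,0]]' --jaw '[1,1,1]'

```text
t: 6.57
tool_pos: [0.517, 0.1254, 0.1851]
ee_rot: [1.237, 2.083, -0.522]
contact_force: [-17.0, 2.4, 33.9]
gripper_width: 0.0315
grip_force: 64.2
```

```bash
python3 look.py blue l6 '[.569,.0247]'
```

```text
t 6.57 g [0.5681 0.0287 0.0753] z [ 0.329 -0.624 -0.709] y [ 0.88   0.475 -0.01 ] F [-17.    2.4  33.9] w 0.0315 q [-0.35  0.43 -0.23  1.97  1.02  1.13 -0.72]
scene 469 can at g z: [0.5708 0.0247] slope [ 0.006 -0.006] rim xy [0.5705 0.025 ] z range [0.0237 0.1256]
  peg [0.5958 0.0172] 124
side 374 can at g z: [0.5699 0.0253] slope [0.016 0.016] rim xy [0.5691 0.0245] z range [0.0247 0.1252]
  peg [0.569  0.0192] 161
```

move_arm --offset '[[0,0,0.07],[0,0,0],[0,0,0],[0,0,0],[0,0,0],[0,0,0],[0,0,0],[0,0,0]]' --rotation '[[0,0,0],[0,0,0],[0,0,0],[0,0,0],[0,0,0],[0,0,0],[0,0,0],[0,0,0]]' --jaw '[1,1,-1,-1,-1,-1,-1,-1]'

```text
t: 7.33
tool_pos: [0.5168, 0.1252, 0.1845]
ee_rot: [1.236, 2.09, -0.521]
contact_force: [0.0, -0.9, -0.1]
gripper_width: 0.0853
grip_force: 0.0
```

move_arm --offset '[[-0.08,0.16,0.18],[-0.16,0.31,0.36],[-0.16,0.31,0.36],[-0.16,0.31,0.36],[-0.16,0.31,0.36],[-0.16,0.31,0.36],[0,0,0.7],[0,0,0.7]]' --rotation '[[0,0,0],[0,0,0],[0,0,0],[0,0,0],[0,0,0],[0,0,0],[0,0,0],[0,0,0]]' --jaw '[-1,-1,-1,-1,-1,-1,-1,-1]'

```text
t: 8.0
tool_pos: [0.4805, 0.1949, 0.3208]
ee_rot: [1.233, 2.093, -0.521]
contact_force: [1.1, 0.1, -0.3]
gripper_width: 0.0854
grip_force: 0.0
```

```bash
python3 - <<'E'
from h import *; from plan import *; from fit import can
show()
out=[]
for n in ['scene','side']:
    im,d,P=cloud(n);out.append(im[80:280,180:500]);hsv=cv2.cvtColor(im,cv2.COLOR_RGB2HSV);H,S=hsv[...,0],hsv[...,1]
    p=P[(np.hypot(P[...,0]-.569,P[...,1]-.025)<.04)&(P[...,2]>.04)&(H>95)&(H<125)&(S>100)]
    print(n,'blue n',len(p),'top',np.percentile(p[:,2],98).round(4),least_squares(lambda a:np.hypot(p[:,0]-a[0],p[:,1]-a[1])-.017,[.569,.025],loss='soft_l1',f_scale=.002).x.round(4)) if 0 else print(n,len(p),np.percentile(p[:,2],98).round(4),p.mean(0).round(4))
    m=(H>3)&(H<14)&(S>200)&(np.hypot(P[...,0]-.5,P[...,1]+.31)<.08)
    print([np.round(x,4) for x in can(P,m,[.5,-.31])])
cv2.imwrite('pics/r1.png',np.hstack(out)[...,::-1])
q=.115;Rt=ori(q,np.pi/4);g=np.array([.5012,-.312,.050]);a=plan(g+[0,0,.15],Rt);plan(g,Rt,frm=a)
E
```

```text
t 8.0 g [0.5314 0.0988 0.2103] z [ 0.328 -0.62  -0.713] y [ 0.877  0.48  -0.013] F [ 1.1  0.1 -0.3] w 0.0854 q [-0.42  0.24 -0.32  1.88  0.84  1.38 -0.55]
scene 494 0.1255 [0.5814 0.0287 0.0941]
[array([ 0.5019, -0.3104]), np.float64(0.1075), np.float64(-0.0022), np.float64(0.0981), np.int64(238)]
side 312 0.1256 [0.5679 0.0127 0.0924]
[array([ 0.5009, -0.3136]), np.float64(0.1266), np.float64(-0.0025), np.float64(0.0981), np.int64(611)]
rows 18 off [0.044, -0.855, -0.021] rot [0.053, 0.0167, -0.0108] tcp [ 0.5138 -0.4209  0.3096]
rows 5 off [0.0, 0.0, -0.75] rot [0.0, 0.0, 0.0] tcp [ 0.5138 -0.4209  0.1596]
```

View pics/r1.png

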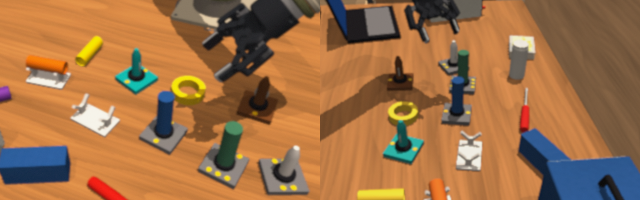

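move_arm --offset '[[0.044,-0.4,0.4],[0.044,-0.855,0.4],[0.044,-0.855,0.4],[0.044,-0.855,0.3],[0.044,-0.855,0],[0.044,-0.855,0],[0.044,-0.855,0],[0.044,-0.855,0]]' --rotation '[[0.053,0.0167,-0.0108],[0.053,0.0167,-0.0108],[0.053,0.0167,-0.0108],[0.053,0.0167,-0.0108],[0.053,0.0167,-0.0108],[0.053,0.0167,-0.0108],[0.053,0.0167,-0.0108],[0.053,0.0167,-0.0108]]' --jaw '[-1,-1,-1,-1,-1,-1,-1,-1]'

```text
t: 8.77
tool_pos: [0.4952, -0.063, 0.3806]
ee_rot: [1.761, 2.471, 0.019]
contact_force: [-0.2, -0.9, 0.1]
gripper_width: 0.0858
grip_force: 0.0
```

move_arm --offset '[[0.044,-0.855,0],[0.044,-0.855,0],[0.044,-0.855,0],[0.044,-0.855,0],[0.044,-0.855,0],[0.044,-0.855,0],[0.044,-0.855,-0.3],[0.044,-0.855,-0.3]]' --rotation '[[0.053,0.0167,-0.0108],[0.053,0.0167,-0.0108],[0.053,0.0167,-0.0108],[0.053,0.0167,-0.0108],[0.053,0.0167,-0.0108],[0.053,0.0167,-0.0108],[0.053,0.0167,-0.0108],[0.053,0.0167,-0.0108]]' --jaw '[-1,-1,-1,-1,-1,-1,-1,-1]'

```text
t: 9.43
tool_pos: [0.51, -0.3367, 0.3564]
ee_rot: [-1.698, -2.011, -0.573]
contact_force: [0.8, 0.3, -0.7]
gripper_width: 0.0853
grip_force: 0.0
```

```bash
python3 - <<'E'
from plan import *
show();q=.115;Rt=ori(q,np.pi/4);g=np.array([.5012,-.312,.050]);a=plan(g+[0,0,.08],Rt)
E
```

```text
t 9.43 g [ 0.4994 -0.2476  0.23  ] z [-0.068  0.575 -0.815] y [0.987 0.158 0.029] F [ 0.8  0.3 -0.7] w 0.0853 q [ 0.49  0.5   0.2   1.41 -0.51  1.7   0.9 ]
rows 4 off [0.024, -0.526, -0.73] rot [0.026, 0.0082, -0.0066] tcp [ 0.5138 -0.4209  0.2396]
```

move_arm --offset '[[0.024,-0.526,-0.73],[0.024,-0.526,-0.73],[0.024,-0.526,-0.73],[0.024,-0.526,-0.73],[0,0,0],[0,0,0]]' --rotation '[[0.026,0.0082,-0.0066],[0.026,0.0082,-0.0066],[0.026,0.0082,-0.0066],[0.026,0.0082,-0.0066],[0,0,0],[0,0,0]]' --jaw '[-1,-1,-1,-1,-1,-1]'

```text
t: 9.93
tool_pos: [0.5129, -0.4199, 0.2357]
ee_rot: [-1.645, -1.839, -0.675]
contact_force: [0.1, 1.1, 0.5]
gripper_width: 0.0853
grip_force: 0.0
```

```bash
python3 - <<'E'
from plan import *
show();q=.115;Rt=ori(q,np.pi/4);g=np.array([.5012,-.312,.050]);a=plan(g,Rt,n=4)
E
```

```text
t 9.93 g [ 0.4998 -0.3111  0.1262] z [-0.085  0.702 -0.707] y [ 0.994  0.114 -0.006] F [0.1 1.1 0.5] w 0.0853 q [ 0.61  0.79  0.2   1.27 -0.59  1.76  1.  ]
rows 4 off [0.006, -0.006, -0.476] rot [0.0, -0.001, 0.0002] tcp [ 0.5138 -0.4209  0.1596]
```

move_arm --offset '[[0.006,-0.006,-0.476],[0.006,-0.006,-0.476],[0.006,-0.006,-0.476],[0.006,-0.006,-0.476],[0,0,0],[0,0,0],[0,0,0],[0,0,0]]' --rotation '[[0,-0.001,0],[0,-0.001,0],[0,-0.001,0],[0,-0.001,0],[0,0,0],[0,0,0],[0,0,0],[0,0,0]]' --jaw '[-1,-1,-1,-1,-1,1,1,1]'

```text
t: 10.6
tool_pos: [0.5149, -0.4208, 0.1642]
ee_rot: [-1.646, -1.852, -0.683]
contact_force: [-0.9, 0.7, -1.0]
gripper_width: 0.0517
grip_force: 0.0
```

move_arm --offset '[[0,0,0],[0,0,0],[0,0,0],[0,0,0],[0,0,0],[0,0,0.4],[0,0,0.8],[0,0,0.8]]' --rotation '[[0,0,0],[0,0,0],[0,0,0],[0,0,0],[0,0,0],[0,0,0],[0,0,0],[0,0,0]]' --jaw '[1,1,1,1,1,1,1,1]'

```text
t: 11.27
tool_pos: [0.5144, -0.4203, 0.2439]
ee_rot: [-1.645, -1.849, -0.682]
contact_force: [0.3, -0.1, 0.1]
gripper_width: 0.0317
grip_force: 60.0
```

```bash
python3 - <<'E'
from plan import *
show();plan([.583,.285,.26],ori(.5,-np.pi/4),n=24)
E
```

```text
t 11.27 g [ 0.5023 -0.3118  0.1339] z [-0.078  0.7   -0.709] y [0.993 0.115 0.003] F [ 0.3 -0.1  0.1] w 0.0317 q [ 0.61  0.78  0.2   1.26 -0.59  1.77  1.  ]
rows 24 off [0.017, 0.835, 0.131] rot [-0.0398, -0.0126, 0.0079] tcp [0.5305 0.3812 0.3696]
```

move_arm --offset '[[0.017,0.5,0.6],[0.017,0.835,0.65],[0.017,0.835,0.65],[0.017,0.835,0.65],[0.017,0.835,0.65],[0.017,0.835,0.65],[0.017,0.835,0],[0.017,0.835,0]]' --rotation '[[-0.0398,-0.0126,0.0079],[-0.0398,-0.0126,0.0079],[-0.0398,-0.0126,0.0079],[-0.0398,-0.0126,0.0079],[-0.0398,-0.0126,0.0079],[-0.0398,-0.0126,0.0079],[-0.0398,-0.0126,0.0079],[-0.0398,-0.0126,0.0079]]' --jaw '[1,1,1,1,1,1,1,1]'

```text
t: 11.93
tool_pos: [0.5198, -0.1679, 0.3982]
ee_rot: [-1.825, -2.346, -0.33]
contact_force: [-0.2, -0.8, -1.0]
gripper_width: 0.0315
grip_force: 60.0
```

move_arm --offset '[[0.017,0.835,0],[0.017,0.835,0],[0.017,0.835,0],[0.017,0.835,0],[0.017,0.835,0],[0.017,0.835,0],[0.017,0.835,0],[0.017,0.835,0]]' --rotation '[[-0.0398,-0.0126,0.0079],[-0.0398,-0.0126,0.0079],[-0.0398,-0.0126,0.0079],[-0.0398,-0.0126,0.0079],[-0.0398,-0.0126,0.0079],[-0.0398,-0.0126,0.0079],[-0.0398,-0.0126,0.0079],[-0.0398,-0.0126,0.0079]]' --jaw '[1,1,1,1,1,1,1,1]'

```text
t: 12.6
tool_pos: [0.5248, 0.0994, 0.3965]
ee_rot: [1.625, 2.371, -0.126]
contact_force: [1.4, -0.6, -1.3]
gripper_width: 0.0316
grip_force: 60.0
```

```bash
python3 - <<'E'
from plan import *
show();plan([.583,.285,.26],ori(.5,-np.pi/4))
E
```

```text
t 12.6 g [0.5507 0.0655 0.2475] z [ 0.167 -0.219 -0.961] y [0.926 0.369 0.077] F [ 1.4 -0.6 -1.3] w 0.0316 q [-0.24  0.11 -0.12  1.77  0.3   1.21 -0.09]
rows 9 off [0.016, 0.783, -0.075] rot [-0.0354, -0.0108, 0.007] tcp [0.5305 0.3812 0.3696]
```

move_arm --offset '[[0.016,0.783,0],[0.016,0.783,0],[0.016,0.783,0],[0.016,0.783,0],[0.016,0.783,-0.1],[0.016,0.783,-0.1],[0.016,0.783,-0.1],[0.016,0.783,-0.1]]' --rotation '[[-0.0354,-0.0108,0.007],[-0.0354,-0.0108,0.007],[-0.0354,-0.0108,0.007],[-0.0354,-0.0108,0.007],[-0.0354,-0.0108,0.007],[-0.0354,-0.0108,0.007],[-0.0354,-0.0108,0.007],[-0.0354,-0.0108,0.007]]' --jaw '[1,1,1,1,1,1,1,1]'

```text
t: 13.27
tool_pos: [0.5301, 0.3499, 0.3801]
ee_rot: [1.279, 2.115, -0.474]
contact_force: [1.0, -0.9, -1.1]
gripper_width: 0.0314
grip_force: 60.0
```

move_arm --offset '[[0.016,0.783,-0.1],[0,0,0],[0,0,0],[0,0,0]]' --rotation '[[-0.0354,-0.0108,0.007],[0,0,0],[0,0,0],[0,0,0]]' --jaw '[1,1,1,1]'

```text
t: 13.6
tool_pos: [0.5312, 0.3793, 0.3756]
ee_rot: [1.237, 2.081, -0.512]
contact_force: [0.4, -0.4, 0.3]
gripper_width: 0.0316
grip_force: 60.1
```

```bash
python3 look.py orange m1 '[.583,.285]'; python3 -c "
from plan import *
plan([.583,.285,.26],ori(.5,-np.pi/4))"
```

```text
t 13.6 g [0.5833 0.2832 0.2657] z [ 0.336 -0.62  -0.709] y [ 0.879  0.478 -0.002] F [ 0.4 -0.4  0.3] w 0.0316 q [-0.7   0.51 -0.23  1.39  0.81  1.64 -0.53]
scene 1029 can at g z: [0.5864 0.2784] slope [0.007 0.002] rim xy [0.5861 0.2784] z range [0.2151 0.3123]
  peg [0.5835 0.2851] 188
side 302 can at g z: [0.5857 0.2776] slope [ 0.029 -0.005] rim xy [0.5842 0.2778] z range [0.2196 0.3131]
  peg [0.5823 0.2849] 81
rows 1 off [-0.032, 0.074, -0.164] rot [-0.0012, -0.0013, 0.0024] tcp [0.5305 0.3812 0.3696]
```

View pics/m1.png

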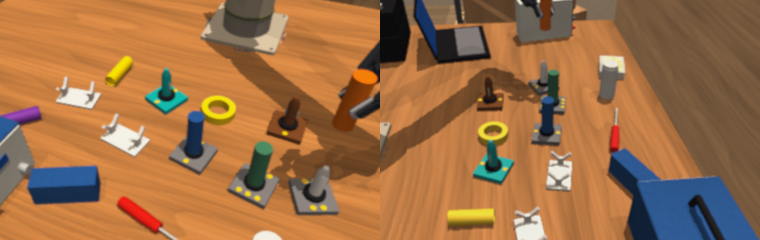

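move_arm --offset '[[-0.058,0.17,-0.3],[0,0,-0.4],[0,0,-0.45],[0,0,-0.45],[0,0,-0.45],[0,0,-0.35],[0,0,-0.2],[0,0,0]]' --rotation '[[0,0,0],[0,0,0],[0,0,0],[0,0,0],[0,0,0],[0,0,0],[0,0,0],[0,0,0]]' --jaw '[1,1,1,1,1,1,1,1]'

```text
t: 14.37
tool_pos: [0.5285, 0.3861, 0.268]
ee_rot: [1.234, 2.083, -0.518]
contact_force: [0.7, -0.5, -0.5]
gripper_width: 0.0316
grip_force: 60.1
```

```bash
python3 look.py orange m2 '[.583,.285]'
```

```text
t 14.37 g [0.5802 0.2896 0.1583] z [ 0.334 -0.622 -0.708] y [ 0.878  0.478 -0.007] F [ 0.7 -0.5 -0.5] w 0.0316 q [-0.71  0.61 -0.23  1.47  0.83  1.52 -0.66]
scene 690 can at g z: [0.5834 0.2848] slope [0.01  0.001] rim xy [0.5829 0.2848] z range [0.1098 0.2054]
  peg [0.5836 0.285 ] 183
side 255 can at g z: [0.5829 0.2852] slope [0.006 0.003] rim xy [0.5826 0.285 ] z range [0.1137 0.2071]
  peg [0.5823 0.2849] 78
```

move_arm --offset '[[0,0,-0.1],[0,0,-0.2],[0,0,-0.2],[0,0,-0.2],[0,0,-0.2],[0,0,-0.2],[0,0,0],[0,0,0]]' --rotation '[[0,0,0],[0,0,0],[0,0,0],[0,0,0],[0,0,0],[0,0,0],[0,0,0],[0,0,0]]' --jaw '[1,1,1,1,1,1,1,1]'

```text
t: 15.13
tool_pos: [0.5287, 0.3864, 0.2261]
ee_rot: [1.234, 2.082, -0.515]
contact_force: [-0.2, 0.1, -0.8]
gripper_width: 0.0321
grip_force: 60.2
```

```bash
python3 look.py orange m3 '[.583,.285]'
```

```text
t 15.13 g [0.5806 0.2902 0.1163] z [ 0.335 -0.621 -0.709] y [ 0.878  0.478 -0.004] F [-0.2  0.1 -0.8] w 0.0321 q [-0.71  0.66 -0.22  1.49  0.84  1.47 -0.71]
scene 591 can at g z: [0.5838 0.2853] slope [0.01  0.002] rim xy [0.5833 0.2852] z range [0.0688 0.1636]
  peg [0.5864 0.2847] 177
side 242 can at g z: [0.5829 0.2856] slope [-0.001  0.003] rim xy [0.5829 0.2855] z range [0.071 0.164]
  peg [0.582  0.2819] 79
```

move_arm --offset '[[0,0,-0.1],[0,0,-0.15],[0,0,-0.15],[0,0,-0.15],[0,0,-0.15],[0,0,-0.15],[0,0,-0.1],[0,0,0]]' --rotation '[[0,0,0],[0,0,0],[0,0,0],[0,0,0],[0,0,0],[0,0,0],[0,0,0],[0,0,0]]' --jaw '[1,1,1,1,1,1,1,1]'

```text
t: 15.9
tool_pos: [0.5289, 0.3867, 0.1884]
ee_rot: [1.235, 2.082, -0.512]
contact_force: [3.1, 1.7, -3.6]
gripper_width: 0.0314
grip_force: 60.1
```

move_arm --offset '[[0,0,-0.05],[0,0,-0.05],[0,0,0],[0,0,0]]' --rotation '[[0,0,0],[0,0,0],[0,0,0],[0,0,0]]' --jaw '[1,1,1,1]'

```text
t: 16.23
tool_pos: [0.5289, 0.3869, 0.1871]
ee_rot: [1.236, 2.079, -0.512]
contact_force: [-5.4, 1.3, 15.1]
gripper_width: 0.0309
grip_force: 61.8
```

```bash
python3 look.py orange m4 '[.583,.285]'
```

```text
t 16.23 g [0.5812 0.2907 0.0774] z [ 0.337 -0.621 -0.708] y [ 0.878  0.478 -0.001] F [-5.4  1.3 15.1] w 0.0309 q [-0.72  0.71 -0.22  1.51  0.86  1.42 -0.76]
scene 545 can at g z: [0.5845 0.2858] slope [ 0.005 -0.001] rim xy [0.5843 0.2859] z range [0.0244 0.1247]
  peg [0.5898 0.2839] 243
side 223 can at g z: [0.5832 0.2855] slope [ 0.012 -0.001] rim xy [0.5826 0.2856] z range [0.0257 0.125 ]
  peg [0.5812 0.2798] 114
```

Same signature as the blue can; a little firmer push, then relieve and release.

move_arm --offset '[[0,0,-0.05],[0,0,0],[0,0,0]]' --rotation '[[0,0,0],[0,0,0],[0,0,0]]' --jaw '[1,1,1]'

```text
t: 16.58
tool_pos: [0.5289, 0.3871, 0.1868]
ee_rot: [1.236, 2.077, -0.512]
contact_force: [-11.5, 1.5, 28.5]
gripper_width: 0.0313
grip_force: 63.1
```

move_arm --offset '[[0,0,0.07],[0,0,0],[0,0,0],[0,0,0],[0,0,0],[0,0,0],[0,0,0],[0,0,0]]' --rotation '[[0,0,0],[0,0,0],[0,0,0],[0,0,0],[0,0,0],[0,0,0],[0,0,0],[0,0,0]]' --jaw '[1,1,-1,-1,-1,-1,-1,-1]'

```text
t: 17.25
tool_pos: [0.5288, 0.3864, 0.1854]
ee_rot: [1.235, 2.082, -0.514]
contact_force: [-1.2, -0.3, -0.1]
gripper_width: 0.0853
grip_force: 0.0
```

move_arm --offset '[[-0.08,0.16,0.18],[-0.16,0.31,0.36],[-0.16,0.31,0.36],[-0.16,0.31,0.36],[-0.16,0.31,0.36],[-0.16,0.31,0.36],[0,0,0.4],[0,0,0]]' --rotation '[[0,0,0],[0,0,0],[0,0,0],[0,0,0],[0,0,0],[0,0,0],[0,0,0],[0,0,0]]' --jaw '[-1,-1,-1,-1,-1,-1,-1,-1]'

```text
t: 17.92
tool_pos: [0.4935, 0.4562, 0.2849]
ee_rot: [1.236, 2.082, -0.507]
contact_force: [0.9, -0.1, 0.3]
gripper_width: 0.0853
grip_force: 0.0
```

```bash
python3 - <<'E'
from h import *; from plan import *
show();out=[]
for n in ['scene','side']:
    im,d,P=cloud(n);out.append(im[80:300,180:510])
    for nm,c in (('blue',(.569,.025)),('orange',(.583,.285)),('green',(.604,.169))):
        p=P[(np.hypot(P[...,0]-c[0],P[...,1]-c[1])<.022)&(P[...,2]>.04)&(P[...,2]<.15)]
        print(n,nm,len(p),np.percentile(p[:,2],[95,99]).round(4))
cv2.imwrite('pics/end.png',np.hstack(out)[...,::-1])
E
```

```text
t 17.92 g [0.546  0.3605 0.1748] z [ 0.339 -0.617 -0.71 ] y [0.878 0.48  0.002] F [ 0.9 -0.1  0.3] w 0.0853 q [-0.8   0.65 -0.25  1.37  0.8   1.62 -0.71]
scene blue 589 [0.125  0.1259]
scene orange 783 [0.125  0.1257]
scene green 701 [0.125  0.1258]
side blue 367 [0.1246 0.1257]
side orange 272 [0.1242 0.1253]
side green 297 [0.1243 0.1257]
```

View pics/end.png

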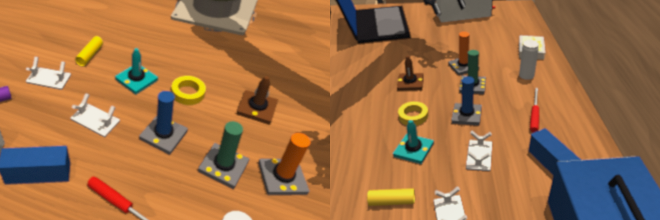

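Both cans stand upright and level with the green one on their stands, and the arm is clear.

```bash
python3 -c "
from workcell import ctrl
print(ctrl.job_done())"
```

```text
the job is handed in; nothing more can be done
None
```

The blue can is mouth-down and home on the one-dot peg, the orange can on the two-dot peg, both released with tops level with the green can; I handed the job in at about 18 s (72 s limit), and no verdict was returned.

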